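# Set the load selector to the plugged slot

## Task

On the load selector, push the lever through its H-gate into the corner slot that the tall block-shaped coding plug marks (the other three corners have small flat caps), until it is fully home at the end of that slot, then let go of it and move clear. Only push it with the outside of the fingers: never take the lever or its knob between them. Leave the loose things on and around the selector where they are.

Things in the scene. Friction and masses are not known exactly. Their poses are not given: they have to be found in the camera images.
- selector: Fixed light-grey load selector box, 200 (x) x 300 (y) x 110 mm high, with a flat aluminium top plate in which the gate is cut. Origin: centre of its underside, on the table; x is fore-aft (+x away from the robot, give or take its yaw), y left-right (+y left), z up.
- gate (a point): Centre of the gate on the plate's top face (selector 0, 0, 110 mm), axes as the selector's. Through-slots 16 mm wide: a cross slot along y at x = 0, and three legs along x at y = -32, 0 and +32 mm that cross it and run to x = -32 and +32: six dead-end slots, two in the middle and four at the corners. The 8 mm lever stem can travel only along these slots.
- pivot (a point): Pivot of the lever, inside the box at selector (0, 0, 10 mm). With fore-aft tilt a and sideways tilt b, a point L up the lever lies at (L sin a cos b, L sin b, L cos a cos b) from here, in the selector's axes.
- foreaft (a joint): Fore-aft tilt a of the lever, rad, positive towards the selector's +x. 0: stem in line with the cross slot (can pass sideways within about +-0.04). About +-0.28: fully home at the end of a leg. It stays where it is left: friction of about 1 N at the knob, no springs or detents. It starts anywhere along the middle leg.
- cross (a joint): Sideways tilt b of the lever, rad, positive towards the selector's +y. 0: middle leg; about +0.32 or -0.32: the outer legs, which can be entered within about +-0.04 of that; the cross slot ends at about +-0.36. Same friction, no springs.
- lever_knob (a point): Centre of the lever's black ball knob, diameter 40 mm, 147 mm up the lever from the pivot: 157 mm above the table with the lever upright, about 144 mm in a corner slot. Below it a thin steel stem. Axes tilt with the lever.
- lever_stem (a point): Point on the stem's axis 103 mm up from the pivot, about level with the plate's top. Axes tilt with the lever (z up along the stem).
- coding_plug: Tall coding plug: fixed black block, 18 (x) x 32 (y) x 20 mm high, standing on the plate just beyond the end of one corner slot, at selector x = +-66, y = +-32 mm (which corner varies). Origin: centre of its underside, 110 mm above the table. The other three corners carry small round flat caps, also black, 12 mm across and only 4 mm high.
- adaptor: Bystander: loose red adaptor plug, 24 mm diameter, 45 mm tall, standing on the selector's plate near its left end. Origin: centre of underside.
- ferrule: Bystander: loose brass ferrule, 26 mm diameter, 24 mm tall, standing on the selector's plate near its right end. Origin: centre of underside.
- screwdriver: Bystander: screwdriver lying on the table left of the selector.
- tray: Bystander: black open tray 100 x 70 x 35 mm on the table right of the selector. Origin: centre of underside.
- probe: Bystander: black test probe with white tip, about 180 mm long and 28 mm high, lying between the selector and the robot.
- meter: Bystander: yellow hand-held meter 160 x 85 x 48 mm lying on the table at the left.
- screw_jar: Bystander: jar 56 mm diameter, 70 mm tall, standing on the table at the right.

How it is judged:
By the outcome, as a careful person would: the job done as asked, in the order asked, and still so for the second after the job is handed in, with the robot touching nothing.
It also fails if it takes over 51 s, if anything falls off the work surface, if the arm or the gripper's body presses on something with over 40 N, if the wrist force passes 120 N, or if a joint passes its speed limit or range.

## Robot

A 7-joint arm with a two-finger parallel gripper is mounted at the origin on the work surface. World frame = base frame: x ahead of the robot, y to its left, z up, the work surface at z = 0. Lengths are in m, angles in rad, forces in N, time in s.
With the tool pointing down it reaches from about 0.4 to 0.85 m from the base axis. Payload 4.5 kg.
Tool frame: the origin (TCP) lies at the centre of the arm's flange, where the gripper is bolted on; the fingertips stand nose_length ahead of it and the grasp point (between the pads) lies 147 mm ahead of it (nose_length is the distance from the TCP to the fingertips, in m); z points along the fingers, y is the line along which they close (so a half turn about z gives the same grasp; the last joint's range is limited). The gripper opens to 88 mm and grips with 3 to 60 N. Pads are 18 mm wide; open, the fingers measure 123 mm over their backs; the gripper's body (75 mm by 187 mm) begins 45 mm behind the grasp point.
Start: joints at [-1.265, 0.689, -0.195, 1.565, 0.157, 0.902, -0.215], TCP at [0.168, 0.602, 0.405] pointing down, gripper open.
Joint ranges: [-3.01, 3.01], [-0.46, 2.08], [-1.47, 1.51], [0.13, 2.56], [-1, 4.14], [0.04, 2.09], [-2.66, 2.66]. Speed limits (rad/s): [2.57, 2.57, 3.14, 3.14, 3.14, 3.14, 3.14].

## Interface

Orientations are given as a unit quaternion [x, y, z, w].
In Python, from plant import * gives the robot as it stands.
- The arm moves only by the tool play_rows, never from a script. Its argument "rows" is a list that holds one entry, the list of rows, each a list of 6 numbers: the shift along the tool's x, y, z normalised to -1 to 1, where 1 is 0.5 m, then the turn, a rotation vector about the tool's x, y, z normalised to -1 to 1, where 1 is 0.5 rad. A call has 1 to 20 rows; each row is the pose to reach, as a shift and turn from the pose commanded when the call began, along the tool's axes at that moment; what a row does not reach only later rows make up. A row lasts 1/12 s, in which the tool goes at most 41.7 mm and 7.16 degrees, less where a joint would pass 70% of its speed; a pose out of reach is approached as far as the arm can. A call with a number of a shift or a turn outside -1 to 1 is refused whole. A call with a gripper value outside its range is refused whole. "claw" is the closure, from 0 (fully open) to 1 (shut), set as the call begins (left out, the last holds). The fingers move at their own pace and stop on an object; "squeeze" is the grip in N (left out, the last holds). Time passes only in rows, so rows that repeat a pose let the fingers close. It gives the time, the measured TCP pose, the force, the opening and the grip force at its end, in the units of the state.
- get_state(): the state, without advancing time (a new reading comes with each control period).
- snapshot(name): name is "scene" or "top" or "wrist"; returns a dict with "pixels" (420x560x3 uint8, blue, green, red), "camera_matrix" (3x3 intrinsics, pixels), "dist_coeffs" ([k1, k2, p1, p2, k3] as OpenCV has them; the pictures are not rectified), "world_to_cam" (4x4, takes a point from world to camera coordinates); the wrist camera has in their place "mount" (4x4, takes a point from camera to tool coordinates, whose origin is the TCP and whose axes are the flange's). Camera axes: x right, y down, z forward; pixel columns grow to the right and rows downward; lengths in m; the calibration is good to about 2 mm. A picture is of the moment at which its call begins: read the wrist's pose just before it. There is no depth.
- finish_job(): hands the job in; it is judged then, once.
The state is a dict: "clock": time; "q": joint angles; "qd": joint speeds; "joint_torque": joint torques, N m; "tool_pos": TCP position; "eef_rot": TCP orientation; "contact_force": force on the tool from outside, world axes, zero at the start; "moment": the same for the moment, N m; "opening": opening from 0.0 (shut) to 1.0 (fully open); "finger_force": force on a finger pad.
Only numpy, scipy, OpenCV 4.12 (cv2) and the standard library are available. Lean on these libraries where they do the work, as an engineer would, in place of code of your own. Each camera call takes 0.05 s, during which the arm holds its last target. There are 200 camera calls.

## Working session

There is one attempt and no reset: what is moved stays moved. The work goes in short steps, Python scripts to look and compute and a tool call to move; the robot and the scene stay as the last step left them, time stands still between calls to the robot, and variables do not carry over. Pictures are saved under pics/ and viewed, at most 10 in all, crops included, and the job is handed in when it is done.

Besides the shell and the picture viewer there is one more tool, called after ">>>" as name(argument=value, ...) on one line, values as JSON. play_rows: Moves the arm, as the interface text tells. Its arguments: {"type":"object","properties":{"rows":{"type":"array"},"claw":{"type":"number"},"squeeze":{"type":"number"}},"required":["rows"]}

```bash
mkdir -p pics; ls
python3 - <<'E'
from plant import *
import cv2,pickle
s=get_state();print(s)
try: print(nose_length)
except Exception as e: print(e)
d={}
for n in("top","scene"):
    d[n]=snapshot(n);cv2.imwrite(f"pics/{n}0.png",d[n]["pixels"])
pickle.dump(d,open("d.pkl","wb"))
print(d["top"]["camera_matrix"],d["top"]["world_to_cam"])
E
```

```text
pics
{'clock': 0.0, 'q': array([-1.26518734,  0.68999197, -0.19451846,  1.56631921,  0.15732796,
        0.9025279 , -0.21510711]), 'qd': array([-7.26946883e-04, -5.10364648e-04,  1.79225152e-03,  6.31220628e-04,
        5.63695823e-05, -1.20770686e-05, -8.65541165e-04]), 'joint_torque': array([-9.35493408e-04, -5.27558684e+01, -1.26710571e+00, -1.53431994e+01,
       -5.26155322e-02,  6.66586086e-03,  1.69449531e-04]), 'tool_pos': array([0.16773845, 0.60173436, 0.40391151]), 'eef_rot': array([ 1.35439370e-01,  9.90785204e-01, -9.24382172e-04, -4.78725045e-05]), 'contact_force': array([0.55760655, 0.60489323, 0.34953579]), 'moment': array([ 0.02625585,  0.03025789, -0.0383871 ]), 'finger_force': 0.0, 'opening': 0.9977638293251949}
0.166
[[424.29553343   0.         288.34593573]
 [  0.         424.29553343 203.72189782]
 [  0.           0.           1.        ]] [[ 1.85875478e-02 -9.99819690e-01  3.88469874e-03 -1.99682308e-02]
 [-9.81576296e-01 -1.89870977e-02 -1.90124867e-01  5.41285946e-01]
 [ 1.90164344e-01 -2.79173160e-04 -9.81752232e-01  1.13041454e+00]
 [ 0.00000000e+00  0.00000000e+00  0.00000000e+00  1.00000000e+00]]
```

View pics/top0.png

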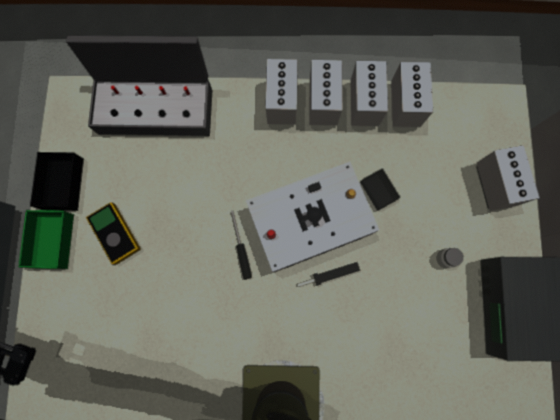

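View pics/scene0.png

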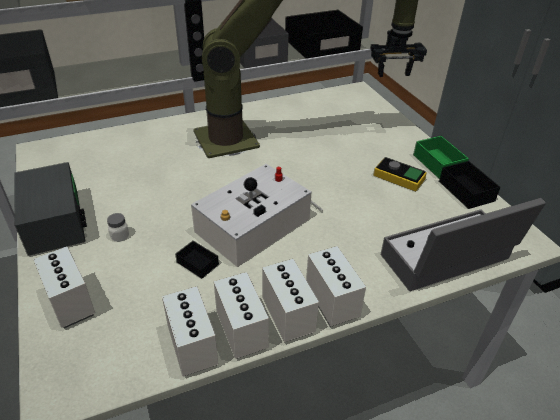

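The top view shows the selector centred near (312,217), yawed, with the plug at about (314,187). That is the far-right corner (+x, −y). The caps are at (292,196), (309,243) and (333,233).

```bash
cat > h.py <<'E'
import numpy as np,cv2
def ray(s,px):
    u=cv2.undistortPoints(np.array([[px]],float),s["camera_matrix"],s["dist_coeffs"])[0,0]
    T=s["world_to_cam"];R=T[:3,:3]
    return -R.T@T[:3,3],R.T@np.r_[u,1]
def onz(s,px,z):
    c,d=ray(s,px);return c+d*(z-c[2])/d[2]
def proj(s,P):
    T=s["world_to_cam"]
    return cv2.projectPoints(np.array(P,float),cv2.Rodrigues(T[:3,:3])[0],T[:3,3],s["camera_matrix"],s["dist_coeffs"])[0][:,0]
E
python3 - <<'E'
from h import *
import pickle
d=pickle.load(open("d.pkl","rb"))
s=d["top"];g=cv2.cvtColor(s["pixels"],cv2.COLOR_BGR2GRAY)
x0,y0,x1,y1=240,155,385,280
c=s["pixels"][y0:y1,x0:x1]
hsv=cv2.cvtColor(c,cv2.COLOR_BGR2HSV)
m=((hsv[...,2]>0)&(g[y0:y1,x0:x1]<70)).astype(np.uint8)
n,l,st,ce=cv2.connectedComponentsWithStats(m)
for i in range(1,n):
    if st[i,4]>4:
        p=ce[i]+[x0,y0];print(st[i,4],p.round(1),onz(s,p,.114).round(4))
a=cv2.resize(c,None,fx=4,fy=4,interpolation=cv2.INTER_CUBIC)
s=d["scene"];b=cv2.resize(s["pixels"][160:265,185:320],None,fx=4,fy=4,interpolation=cv2.INTER_CUBIC)
cv2.imwrite("pics/a.png",a);cv2.imwrite("pics/b.png",b)
E
```

```text
663 [375.2 188.3] [ 0.5758 -0.2402  0.114 ]
84 [313.8 187.1] [ 0.5758 -0.0766  0.114 ]
23 [348.2 195. ] [ 0.5561 -0.168   0.114 ]
8 [291.5 196. ] [ 0.5505 -0.0176  0.114 ]
507 [312.1 214.9] [ 0.501  -0.0725  0.114 ]
55 [270.7 234.4] [0.4473 0.0348 0.114 ]
11 [332.5 233.4] [ 0.4531 -0.126   0.114 ]
6 [357.5 239. ] [ 0.4396 -0.1913  0.114 ]
10 [309.8 242.5] [ 0.4282 -0.0672  0.114 ]
271 [244.3 263.3] [0.3714 0.1007 0.114 ]
5 [341.  245.4] [ 0.4222 -0.1482  0.114 ]
5 [323.  252.4] [ 0.4032 -0.1016  0.114 ]
9 [289.2 265.7] [ 0.3676 -0.0149  0.114 ]
378 [337.2 272.2] [ 0.3534 -0.1381  0.114 ]
```

View pics/a.png

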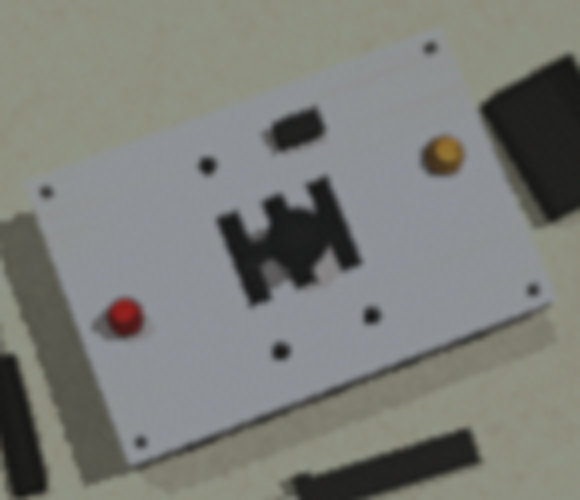

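View pics/b.png

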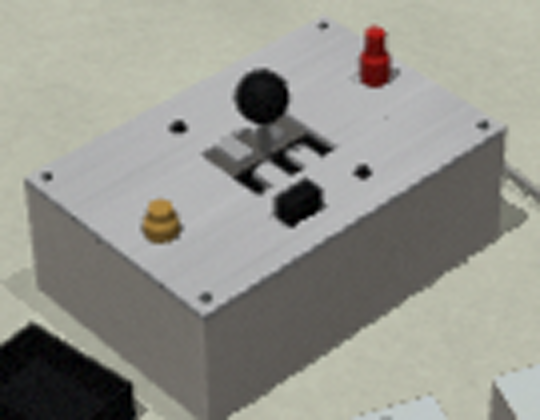

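The crops confirm it: the plug is at the +x/−y corner, and the knob is at about (314,214) in top and (250.5,184) in scene. Next I'll work out the poses.

```bash
cat >> h.py <<'E'
from scipy.spatial.transform import Rotation as Ro
def rows_to(st,C,yaw,sel):
    """shift/turn (normalised) from current pose to finger axis at selector (x,y) m, tip height z"""
    R0=Ro.from_quat(st["eef_rot"])
    c,s_=np.cos(yaw),np.sin(yaw)
    xs,ys=np.array([c,s_,0]),np.array([-s_,c,0])
    Rt=Ro.from_matrix(np.c_[-xs,ys,[0,0,-1]])
    P=np.r_[C,0]+xs*sel[0]+ys*sel[1]+[0,0,sel[2]+.166]
    return (R0.inv().apply(P-st["tool_pos"])/.5).round(4),((R0.inv()*Rt).as_rotvec()/.5).round(4)
def tosel(C,yaw,p):
    c,s_=np.cos(yaw),np.sin(yaw);d=np.array(p[:2])-C
    return np.array([c*d[0]+s_*d[1],-s_*d[0]+c*d[1]])
E
python3 - <<'E'
from h import *
from plant import get_state
import pickle
d=pickle.load(open("d.pkl","rb"));s=d["top"]
px=[(291.5,196),(309.8,242.5),(332.5,233.4),(251.5,203),(347.5,167),(275,265.5),(373,227.5)]
Q=np.array([onz(s,p,.114 if i<3 else .11)[:2] for i,p in enumerate(px)])
caps=np.array([[66,32],[-66,32],[-66,-32]])/1e3
D,_=cv2.estimateAffinePartial2D(caps,Q[:3]);print(D)
C=D[:,2];yaw=np.arctan2(D[1,0],D[0,0])
print(C,np.degrees(yaw));print("screws",np.array([tosel(C,yaw,q) for q in Q]).round(4))
print("screw centre",Q[3:].mean(0))
# knob: intersect two rays
c1,d1=ray(s,(314.2,213.7));c2,d2=ray(d["scene"],(250.5,184))
A=np.c_[d1,-d2];t=np.linalg.lstsq(A,c2-c1,rcond=None)[0]
p1,p2=c1+d1*t[0],c2+d2*t[1];print("knob",p1,p2,tosel(C,yaw,(p1+p2)/2))
pickle.dump((C,yaw),open("p.pkl","wb"))
print(rows_to(get_state(),C,yaw,(-.07,0,.22)))
E
```

```text
[[ 0.92315915 -0.37678532  0.5015867 ]
 [ 0.37678532  0.92315915 -0.0718979 ]]
[ 0.5015867 -0.0718979] 22.20271611756292
screws [[ 0.0658  0.0317]
 [-0.0662  0.0321]
 [-0.0655 -0.0319]
 [ 0.0871  0.1371]
 [ 0.0868 -0.1385]
 [-0.0887  0.1373]
 [-0.0892 -0.1377]]
screw centre [ 0.50081461 -0.07270066]
knob [ 0.49703584 -0.07546822  0.15582756] [ 0.49666425 -0.07653232  0.15583071] [-0.00593567 -0.00200828]
(array([-0.8941, -1.2044,  0.0381]), array([-3.3000e-03, -8.0000e-04, -1.3185e+00]))
```

>>> play_rows(rows=[[[-0.5,-0.6,0,0,0,-0.5],[-0.89,-1,0,0,0,-1],[-0.89,-1,0,0,0,-1],[-0.89,-1,0,0,0,-1],[-0.89,-1,0,0,0,-1],[-0.89,-1,0,0,0,-1],[-0.89,-1,0,0,0,-1],[-0.89,-1,0,0,0,-1],[-0.89,-1,0,0,0,-1],[-0.89,-1,0,0,0,-1],[-0.89,-1,0,0,0,-1],[-0.89,-1,0,0,0,-1],[-0.89,-1,0,0,0,-1],[-0.89,-1,0,0,0,-1],[-0.89,-1,0,0,0,-1],[-0.89,-1,0,0,0,-1],[-0.89,-1,0,0,0,-1],[-0.89,-1,0,0,0,-1],[-0.89,-1,0,0,0,-1],[-0.89,-1,0,0,0,-1]]], claw=1, squeeze=10)

```text
clock: 1.77
tool_pos: [0.4616, 0.0026, 0.4047]
eef_rot: [-0.115, 0.993, 0.001, -0.0]
contact_force: [0.4, 0.5, 0.6]
opening: 0.003
finger_force: 0.0
```

```bash
cat > g.py <<'E'
import sys,pickle
from h import *
from plant import get_state
C,yaw=pickle.load(open("p.pkl","rb"));s=get_state()
t=s["tool_pos"];print("t",s["clock"],"finger sel",tosel(C,yaw,t).round(4),"tip z",round(t[2]-.166,4),"F",s["contact_force"].round(1),s["opening"])
print(rows_to(s,C,yaw,[float(v) for v in sys.argv[1:4]]))
E
python3 g.py -.07 0 .22
```

```text
t 1.7667 finger sel [-0.0089  0.0841] tip z 0.2387 F [0.4 0.5 0.6] 0.00347240638594397
(array([ 0.0946, -0.1852,  0.0372]), array([ 0.0022, -0.0007, -0.3127]))
```

>>> play_rows(rows=[[[0.095,-0.185,0.037,0,0,-0.313],[0.095,-0.185,0.037,0,0,-0.313],[0.095,-0.185,0.037,0,0,-0.313],[0.095,-0.185,0.037,0,0,-0.313],[0.095,-0.185,0.12,0,0,-0.313],[0.095,-0.185,0.18,0,0,-0.313],[0.095,-0.185,0.22,0,0,-0.313],[0.095,-0.185,0.227,0,0,-0.313],[0.095,-0.185,0.227,0,0,-0.313],[0.095,-0.185,0.227,0,0,-0.313],[0.095,-0.185,0.227,0,0,-0.313]]])

```text
clock: 2.68
tool_pos: [0.4375, -0.0992, 0.2925]
eef_rot: [-0.192, 0.981, -0.0, 0.001]
contact_force: [0.6, 0.1, -0.2]
opening: 0.001
finger_force: 0.0
```

```bash
python3 g.py -.030 0 .125
python3 - <<'E'
from plant import *
import cv2,numpy as np
a=snapshot("top")["pixels"];b=snapshot("scene")["pixels"]
f=lambda i:cv2.resize(i,None,fx=3,fy=3,interpolation=cv2.INTER_CUBIC)
cv2.imwrite("pics/c.png",np.hstack([f(a[155:280,245:380]),f(b[140:265,185:315])]))
E
```

```text
t 2.6833 finger sel [-0.0697 -0.001 ] tip z 0.1265 F [ 0.6  0.1 -0.2] 0.0014659432263019695
(array([-0.0793,  0.0021,  0.0031]), array([-0.0016,  0.0049, -0.0032]))
```

View pics/c.png

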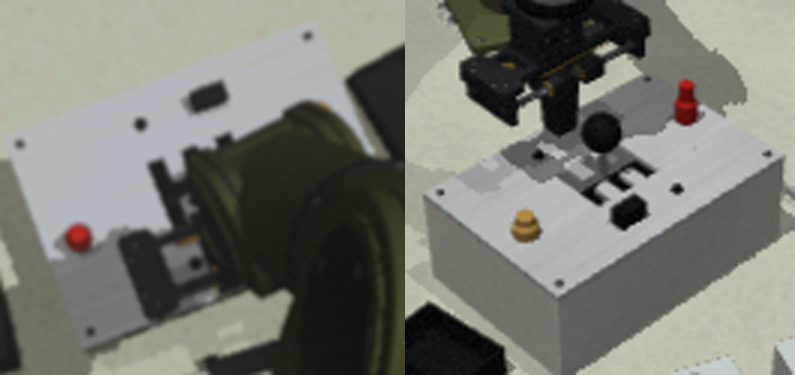

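The fingertips are behind the knob and clear of the other parts. Now a gentle push toward +x.

>>> play_rows(rows=[[[-0.02,0.002,0.003,0,0,0],[-0.04,0.002,0.003,0,0,0],[-0.055,0.002,0.003,0,0,0],[-0.065,0.002,0.003,0,0,0],[-0.072,0.002,0.003,0,0,0],[-0.077,0.002,0.003,0,0,0],[-0.077,0.002,0.003,0,0,0],[-0.077,0.002,0.003,0,0,0],[-0.077,0.002,0.003,0,0,0]]])

```text
clock: 3.53
tool_pos: [0.4721, -0.0846, 0.2896]
eef_rot: [-0.191, 0.982, 0.0, -0.0]
contact_force: [-0.4, 0.5, 0.1]
opening: 0.008
finger_force: 0.0
```

```bash
python3 g.py -.030 0 .125
cat > k.py <<'E'
import sys,pickle
from h import *
from plant import snapshot
C,yaw=pickle.load(open("p.pkl","rb"));s=snapshot("scene")
x,y=[int(v) for v in sys.argv[2:4]]
x0,y0=x-25,y-25
c=s["pixels"][y0:y0+50,x0:x0+50]
cv2.imwrite(sys.argv[1],cv2.resize(np.hstack([c,s["pixels"][y0:y0+50,x0+0:x0+50]])[:,:50],None,fx=8,fy=8,interpolation=cv2.INTER_CUBIC))
E
python3 k.py pics/k1.png 252 187
```

```text
t 3.5333 finger sel [-0.0321 -0.0006] tip z 0.1236 F [-0.4  0.5  0.1] 0.007788095890772328
(array([-0.0043,  0.0012, -0.0027]), array([ 0.0003, -0.0001, -0.0058]))
```

View pics/k1.png

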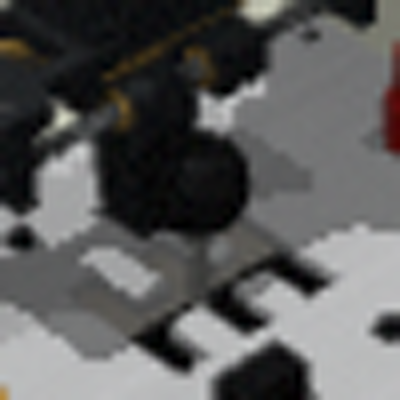

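The knob is in front of the fingers, centred at about crop (204,183), which is (252.5,184.9) in the full picture.

Run:
```python
from h import *
import pickle
s=pickle.load(open("d.pkl","rb"))["scene"];C,yaw=pickle.load(open("p.pkl","rb"))
for p in [(250.5,184),(252.5,184.9)]:print(tosel(C,yaw,onz(s,p,.157)))
c,sn=np.cos(yaw),np.sin(yaw)
for x in(-.006,-.003,0,.003):print(x,proj(s,[[C[0]+c*x,C[1]+sn*x,.157]]))
```

```text
[-0.00516651 -0.00343517]
[ 0.0019674  -0.00207934]
-0.006 [[251.18545008 183.37906887]]
-0.003 [[251.8792057  183.83783657]]
0 [[252.57452449 184.29763798]]
0.003 [[253.27141171 184.7584766 ]]
```

>>> play_rows(rows=[[[0.04,0.001,-0.003,0,0,-0.006],[0.06,0.001,-0.003,0,0,-0.006],[0.06,0.001,-0.003,0,0,-0.006],[0.06,0.06,-0.003,0,0,-0.006],[0.06,0.12,-0.003,0,0,-0.006],[0.06,0.125,-0.003,0,0,-0.006],[0.06,0.125,-0.003,0,0,-0.006],[0.0,0.125,-0.003,0,0,-0.006],[-0.06,0.125,-0.003,0,0,-0.006],[-0.066,0.125,-0.003,0,0,-0.006],[-0.066,0.125,-0.003,0,0,-0.006],[-0.066,0.115,-0.003,0,0,-0.006],[-0.066,0.1,-0.003,0,0,-0.006],[-0.066,0.085,-0.003,0,0,-0.006],[-0.066,0.07,-0.003,0,0,-0.006],[-0.066,0.055,-0.003,0,0,-0.006],[-0.066,0.04,-0.003,0,0,-0.006],[-0.066,0.04,-0.003,0,0,-0.006],[-0.066,0.04,-0.003,0,0,-0.006]]])

```text
clock: 5.17
tool_pos: [0.4954, -0.0543, 0.2912]
eef_rot: [-0.192, 0.981, -0.0, 0.0]
contact_force: [0.3, 0.1, -0.5]
opening: 0.007
finger_force: 0.0
```

```bash
python3 g.py 0 -.0085 .125; python3 k.py pics/k2.png 245 187
```

```text
t 5.1667 finger sel [0.0009 0.0186] tip z 0.1252 F [ 0.3  0.1 -0.5] 0.007486230567188792
(array([ 0.0017, -0.0543,  0.0003]), array([-0.0002,  0.0004, -0.0024]))
```

View pics/k2.png

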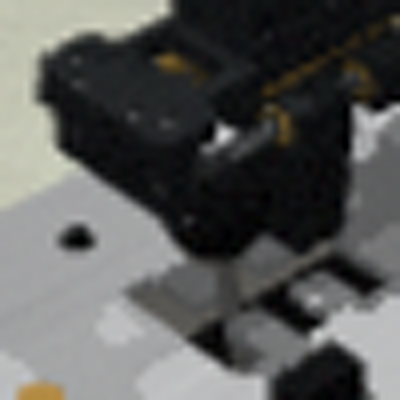

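The stem has left the middle leg and moved into the cross slot toward the right leg. Continuing the push.

>>> play_rows(rows=[[[0.001,-0.015,0,0,0,0],[0.001,-0.03,0,0,0,0],[0.001,-0.042,0,0,0,0],[0.001,-0.05,0,0,0,0],[0.001,-0.052,0,0,0,0],[0.001,-0.052,0,0,0,0],[0.001,-0.052,0,0,0,0]]])

```text
clock: 5.8
tool_pos: [0.5046, -0.078, 0.2912]
eef_rot: [-0.193, 0.981, -0.0, -0.0]
contact_force: [0.0, -0.1, -0.6]
opening: 0.006
finger_force: 0.0
```

```bash
python3 g.py 0 -.0085 .125; python3 k.py pics/k3.png 240 190
python3 - <<'E'
from h import *
import pickle
s=pickle.load(open("d.pkl","rb"))["scene"];C,yaw=pickle.load(open("p.pkl","rb"))
c,sn=np.cos(yaw),np.sin(yaw);R=np.array([[c,-sn],[sn,c]])
for b in(-.28,-.32,-.36):
  P=[]
  for L in(.147,.108):
    P.append(np.r_[C+R@[0,L*np.sin(b)],.01+L*np.cos(b)])
  print(b,(proj(s,P)-[215,165])*8)
E
```

```text
t 5.8 finger sel [ 0.0005 -0.0068] tip z 0.1252 F [ 0.  -0.1 -0.6] 0.006347130954857355
(array([ 0.001 , -0.0035,  0.0004]), array([-0.0001, -0.0001,  0.    ]))
-0.28 [[216.79010969 214.47778508]
 [241.81645129 282.2523595 ]]
-0.32 [[205.11258258 224.97677591]
 [233.43828233 289.87227391]]
-0.36 [[193.57973768 235.90273498]
 [225.16767347 297.78805287]]
```

View pics/k3.png

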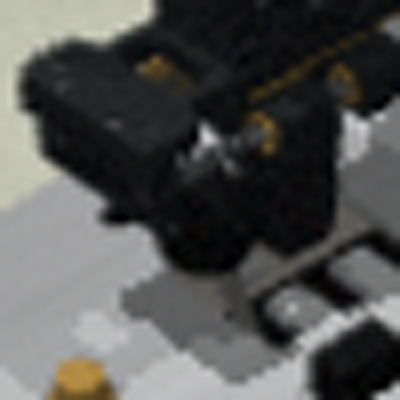

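The knob is centred at about crop (205,222), so b ≈ −0.32, in line with the right leg. Next I'll go round behind it and push +x.

>>> play_rows(rows=[[[0,0.02,0,0,0,0],[0,0.03,0,0,0,0],[0,0.03,0,0,0,0],[0.06,0.03,0,0,0,0],[0.122,0.03,0,0,0,0],[0.122,0.03,0,0,0,0],[0.122,0.03,0,0,0,0],[0.122,-0.04,0,0,0,0],[0.122,-0.078,0,0,0,0],[0.122,-0.078,0,0,0,0],[0.122,-0.078,0,0,0,0],[0.1,-0.078,0,0,0,0],[0.08,-0.078,0,0,0,0],[0.065,-0.078,0,0,0,0],[0.05,-0.078,0,0,0,0],[0.035,-0.078,0,0,0,0],[0.02,-0.078,0,0,0,0],[0.02,-0.078,0,0,0,0],[0.02,-0.078,0,0,0,0]]])

```text
clock: 7.43
tool_pos: [0.5106, -0.1173, 0.2911]
eef_rot: [-0.193, 0.981, 0.0, 0.0]
contact_force: [-0.1, 0.2, 0.1]
opening: 0.005
finger_force: 0.0
```

```bash
python3 g.py 0.009 -.046 .125
```

```text
t 7.4333 finger sel [-0.0089 -0.0455] tip z 0.1251 F [-0.1  0.2  0.1] 0.005158555621799724
(array([-0.0357, -0.0011,  0.0003]), array([0.0002, 0.0015, 0.0016]))
```

>>> play_rows(rows=[[[-0.012,-0.001,0,0,0,0],[-0.02,-0.001,0,0,0,0],[-0.026,-0.001,0,0,0,0],[-0.03,-0.001,0,0,0,0],[-0.034,-0.001,0,0,0,0],[-0.036,-0.001,0,0,0,0],[-0.036,-0.001,0,0,0,0],[-0.036,-0.001,0,0,0,0]]])

```text
clock: 8.1
tool_pos: [0.5268, -0.1114, 0.2911]
eef_rot: [-0.193, 0.981, 0.0, -0.0]
contact_force: [-0.9, -0.4, -0.9]
opening: 0.004
finger_force: 0.6
```

```bash
python3 g.py 0.012 -.046 .125
```

```text
t 8.1 finger sel [ 0.0084 -0.0462] tip z 0.1251 F [-0.9 -0.4 -0.9] 0.0035723462579656607
(array([-0.0071,  0.0003,  0.0002]), array([ 0.0003, -0.0006,  0.0003]))
```

>>> play_rows(rows=[[[-0.003,0,0,0,0,0],[-0.003,0,0,0,0,0],[-0.005,0,0,0,0,0],[-0.005,0,0,0,0,0],[-0.005,0,0,0,0,0]]])

```text
clock: 8.52
tool_pos: [0.5283, -0.1109, 0.2909]
eef_rot: [-0.192, 0.981, -0.0, -0.002]
contact_force: [-4.3, -1.8, 0.2]
opening: 0.003
finger_force: 2.5
```

```bash
python3 g.py 0.012 -.046 .125
```

```text
t 8.5167 finger sel [ 0.01   -0.0462] tip z 0.1249 F [-4.3 -1.8  0.2] 0.003435187801357259
(array([-0.0041,  0.0004, -0.0002]), array([ 0.0006, -0.0066, -0.0003]))
```

The force is rising, which means the end stop. I'll push slightly harder to seat the lever, then retreat.

>>> play_rows(rows=[[[-0.004,0,0,0,0,0],[-0.006,0,0,0,0,0],[-0.006,0,0,0,0,0],[-0.006,0,0,0,0,0],[-0.006,0,0,0,0,0]]])

```text
clock: 8.93
tool_pos: [0.5295, -0.1105, 0.2907]
eef_rot: [-0.192, 0.981, -0.001, -0.004]
contact_force: [-8.5, -3.3, 3.5]
opening: 0.006
finger_force: 4.6
```

>>> play_rows(rows=[[[0.03,0,0,0,0,0],[0.1,0,0,0,0,0],[0.14,0,0,0,0,0],[0.14,0,0,0,0,0],[0.14,0,-0.08,0,0,0],[0.14,0,-0.16,0,0,0],[0.2,0,-0.24,0,0,0],[0.26,0.05,-0.3,0,0,0],[0.26,0.13,-0.3,0,0,0],[0.26,0.21,-0.3,0,0,0],[0.26,0.29,-0.3,0,0,0],[0.26,0.37,-0.3,0,0,0],[0.26,0.45,-0.3,0,0,0],[0.26,0.5,-0.3,0,0,0],[0.26,0.5,-0.3,0,0,0],[0.26,0.5,-0.3,0,0,0]]])

```text
clock: 10.27
tool_pos: [0.3178, 0.0749, 0.4419]
eef_rot: [-0.195, 0.981, 0.001, 0.002]
contact_force: [-0.1, -0.2, 0.0]
opening: 0.007
finger_force: 0.0
```

Run:
```python
from h import *
from plant import *
import pickle
C,yaw=pickle.load(open("p.pkl","rb"))
print(get_state()["qd"].round(2))
a=snapshot("top");s=snapshot("scene")
f=lambda i:cv2.resize(i,None,fx=3,fy=3,interpolation=cv2.INTER_CUBIC)
cv2.imwrite("pics/e.png",np.hstack([f(a["pixels"][155:280,245:380]),f(s["pixels"][140:265,185:315])]))
c,sn=np.cos(yaw),np.sin(yaw);R=np.array([[c,-sn],[sn,c]]);b=-.31
for t in(.2,.24,.28,.3):
  P=[np.r_[C+R@[.147*np.sin(t)*np.cos(b),.147*np.sin(b)],.01+.147*np.cos(t)*np.cos(b)]]
  print(t,(proj(a,P)-[245,155])*3,(proj(s,P)-[185,140])*3+[405,0])
```

```text
[0.05 0.01 0.04 0.   0.   0.01 0.01]
0.2 [[239.37694201 123.97066484]] [[592.53449495 174.05004266]]
0.24 [[236.85855341 118.45050269]] [[596.42824141 177.71903261]]
0.28 [[234.35179418 113.06316911]] [[600.30029255 181.55163952]]
0.3 [[233.1044458  110.42268807]] [[602.2257789  183.52718677]]
```

View pics/e.png

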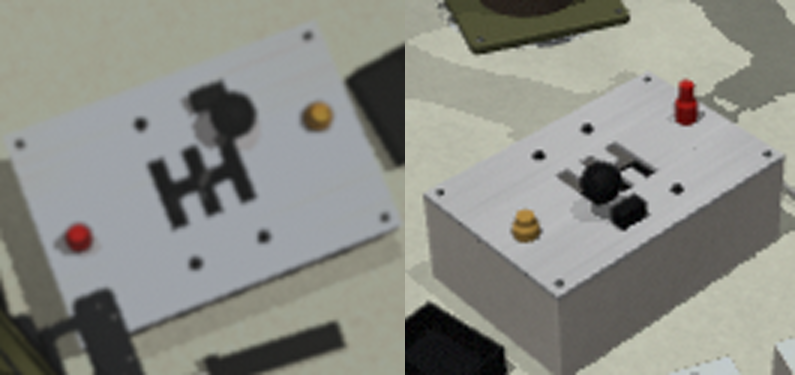

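The knob is at top (235,115) and scene (601,183), matching a ≈ 0.28 in the plug's slot. The adaptor and ferrule haven't moved, and the arm is clear.

```bash
python3 -c "
from plant import *
print(finish_job())"
```

```text
the job is handed in; nothing more can be done
None
```

I pushed the lever with closed fingers into the far-right corner slot (+x, −y) marked by the tall plug, until the force showed the end stop. The final pictures show it fully home (a ≈ 0.28), the adaptor and ferrule still in place, and the arm clear; the job was handed in at about 10 s.

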